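# Unlock the pigment box

### The job

Lift the pot off the steel box by its hoop handle and stand it on the cork mat; then try the two T-handle keys in the box's lock, each pushed down as far as it goes, until one sits fully home and turns the latch a quarter turn counter-clockwise. Leave the latch turned and the lock empty, and stand every key you took from the rack fully down in a slot of the two-slot holder, without dropping a key, tipping the pot or disturbing the jars, spray bottle, tape, brush and cap.

Things in the scene. Friction and masses are not known exactly. Their poses are not given: they have to be found in the camera images.
- pot: Open aluminium pot, 112 mm dia, 70 mm high, 0.4 kg, origin at the centre of its underside, z up. A rigid dark hoop handle rises over it in its own x-z plane: a round bar 10 mm dia whose straight top runs along x from -34 to +34 mm at z = 122 mm (bar's centre), then slopes to the rim at x = +-54 mm. At the start it stands on the two guard cheeks above the lock.
- mat: Round cork mat, 136 mm dia, 6 mm thick, fixed to the bench; origin at the centre of its underside, so its top is 6 mm above it.
- lockbox: Fixed cream steel box, 190 (x) x 200 (y) x 90 mm high, origin under its centre, z up. On its top two dark guard cheeks flank the lock: plates along x, 60 mm long, 8 mm thick, 45 mm high, inner faces at y = +-42 mm. Between them there is room to turn a key gripped across the thin sides of its T-bar, not with fingers at the bar's ends.
- lock (a point): Centre of the lock's key slot, on the flat top of its square brass nose (52 x 52 mm), 94 mm above the bench, over the box's centre; axes of the box. The slot, 39.6 x 9.6 mm with a 16 mm square middle, lies along the box's x when the latch reads 0 and turns with it. A key goes straight down until its collar sits on the nose: the key's origin is then at this point.
- cam (a joint): The latch, rad: 0 shut (tongue towards the box's +x), grows counter-clockwise seen from above, stops at 1.65. Friction 0.1 N m, stays where left. A key has about 0.1 rad of play in the slot and pulls straight up out of it when in line with it. The right key goes home and turns the latch; the wrong one stops about 10 mm short of home and turns nothing.
- key_1: Steel T-handle key, 110 g, upright in the rack. Origin on its axis at the collar's underside, z up to the handle, x along the T-bar, the same after a half turn. T-bar 64 (x) x 10 (y) x 22 mm, 20 to 42 mm above the origin; stem 10 mm dia; collar 26 x 22 x 5 mm. Below: wings 36 (x) x 6 (y) x 6 mm, barrel 12 mm dia, prongs within 34 x 4.8 mm down to 36 mm.
- key_2: A key like key_1 in all but the prongs at its lower end. Only one of the two keys works the lock; which one changes from start to start and cannot be seen, only tried. At the start each stands in the rack, its collar on the rack's top and its T-bar along the rack's x.
- rack: Fixed pale wooden key rack, block 56 (x) x 80 (y) x 60 mm high, origin under its centre, z up. Slots 41 x 16 mm along x at y = -12.5 and +12.5 mm hold the keys. On its top at y = +-34 mm stand walls 34 mm long (x), 5 mm thick, 45 mm high: no room for fingers at the thin sides of the T-bars, only at the bars' ends.
- holder: Fixed brown wooden holder, a block 56 (x) x 110 (y) x 60 mm high, origin at the centre of its underside, z up, with two empty slots for keys. Fully down, a key's origin is level with its top.
- slot_1 (a point): Mouth of one slot of the holder, at its top, 60 mm above the bench: 41 mm along x, 16 mm along y, through the block; axes those of the holder (which see); the slots are 54 mm apart along y.
- slot_2 (a point): Mouth of the other slot of the holder, the same.
- jar_1: Bystander: amber lidded jar, 54 mm dia, 75 mm high, origin under its centre.
- jar_2: Bystander: clear lidded jar, 54 mm dia, 85 mm high, origin under its centre.
- jar_3: Bystander: clear lidded jar, 60 mm dia, 100 mm high, origin under its centre.
- tape: Bystander: roll of tape, 84 mm dia, 24 mm high, lying flat, origin under its centre.
- spray: Bystander: green spray bottle, 68 mm dia, 200 mm high, origin under its centre.
- brush: Bystander: brush lying on the bench beyond the box.
- cap: Bystander: black cap, 32 mm dia, 11 mm high, lying on a corner of the box's top, origin under its centre.
- bin: Bystander: fixed grey open bin, 100 (x) x 90 (y) x 50 mm high, origin under its centre.
There are look-alikes about, which are no part of the job. Of the things like the pot, leave any that is orange or pink; of the rest the smaller one is meant.

How it is judged:
By the outcome, as a careful person would: the job done as asked, in the order asked, and still so for the second after the job is handed in, with the robot touching nothing.
It also fails if it takes over 72 s, if anything falls off the work surface, if the arm or the gripper's body presses on something with over 40 N, if the wrist force passes 120 N, or if a joint passes its speed limit or range.

### The arm

A 7-joint arm with a two-finger parallel gripper is mounted at the origin on the work surface. World frame = base frame: x ahead of the robot, y to its left, z up, the work surface at z = 0. Lengths are in m, angles in rad, forces in N, time in s.
With the tool pointing down it reaches from about 0.425 to 0.925 m from the base axis. Payload 6.8 kg.
Tool frame: the origin (TCP) lies at the very end of the fingers, on their centre line; the grasp point (between the pads) lies 19 mm behind it; z points along the fingers, y is the line along which they close (so a half turn about z gives the same grasp; the last joint's range is limited). The gripper opens to 85 mm and grips with 20 to 120 N. Pads are 22 mm wide; open, the fingers measure 114 mm over their backs; the gripper's body (76 mm by 85 mm) begins 54 mm behind the grasp point. The pads swing forward as they close: fully open they stand 13 mm farther back than shut.
Start: joints at [-1.279, 0.477, 0.022, 1.555, -0.011, 1.109, -0.083], TCP at [0.263, 0.622, 0.231] pointing down, gripper open.
Joint ranges: [-2.96, 2.96], [-0.34, 2.1], [-1.41, 1.46], [0.24, 2.44], [-1.37, 4.51], [0.17, 1.92], [-2.96, 2.96]. Speed limits (rad/s): [2.39, 2.39, 3.14, 3.14, 3.14, 3.14, 3.14].

### API

Orientations are given as a unit quaternion [w, x, y, z].
In Python, from station import get_obs, read_camera, hand_in gives the robot as it stands.
- The arm moves only by the tool arm_command, never from a script. Its argument "commands" is one flat list of numbers, 7 for each row, row after row: the shift along the tool's x, y, z in m, then the turn, a rotation vector about the tool's x, y, z in degrees, then the opening, from 0 (shut) to 1 (fully open). In form: [tx, ty, tz, rx, ry, rz, fingers, tx, ty, tz, rx, ry, rz, fingers, ...]. A call has 1 to 8 rows; each row is the pose to reach, as a shift and turn from the pose commanded when the call began, along the tool's axes at that moment; what a row does not reach only later rows make up. A row lasts 1/10 s, in which the tool goes at most 50 mm and 8.59 degrees, less where a joint would pass 70% of its speed; a pose out of reach is approached as far as the arm can. A call with a gripper value outside its range is refused whole. The fingers move at their own pace and stop on an object; "force" is the grip in N (left out, the last holds). Time passes only in rows, so rows that repeat a pose let the fingers close. It gives the time, the measured TCP pose, the force, the opening and the grip force at its end, in the units of the state.
- get_obs(): the state, without advancing time (a new reading comes with each control period).
- read_camera(name): name is "side" or "top"; returns a dict with "img" (400x640x3 uint8, red, green, blue), "camera_matrix" (3x3 intrinsics, pixels), "pose" (4x4, takes a point from camera to world coordinates). Camera axes: x right, y down, z forward; pixel columns grow to the right and rows downward; lengths in m; the calibration is good to about 2 mm. A picture is of the moment at which its call begins. There is no depth.
- hand_in(): hands the job in; it is judged then, once.
The state is a dict: "t": time; "q": joint angles; "joint_vel": joint speeds; "joint_torque": joint torques, N m; "eef_pos": TCP position; "tool_rot": TCP orientation; "contact_force": force on the tool from outside, world axes, zero at the start; "torque": the same for the moment, N m; "gripper_width": opening from 0.0 (shut) to 1.0 (fully open); "grasp_force": force on a finger pad.
Only numpy, scipy, OpenCV 4.12 (cv2) and the standard library are available. Lean on these libraries where they do the work, as an engineer would, in place of code of your own. Each camera call takes 0.05 s, during which the arm holds its last target. There are 200 camera calls.

## Working session

There is one attempt and no reset: what is moved stays moved. The work goes in short steps, Python scripts to look and compute and a tool call to move; the robot and the scene stay as the last step left them, time stands still between calls to the robot, and variables do not carry over. Pictures are saved under pics/ and viewed, at most 10 in all, crops included, and the job is handed in when it is done.

Besides the shell and the picture viewer there is one more tool, called after "Call:" by a JSON object that holds its "name" and its "arguments", one argument or row to a line. arm_command: Moves the arm, as the interface text tells. Its arguments: {"type":"object","properties":{"commands":{"type":"array","items":{"type":"number"}},"force":{"type":"number"}},"required":["commands"]}

```bash
mkdir -p pics; ls; cat > h.py <<'E'
import numpy as np, cv2
from station import get_obs, read_camera, hand_in
def snap(n,f=None):
    c=read_camera(n)
    if f: cv2.imwrite('pics/'+f,c['img'][:,:,::-1])
    return c
def ray(c,u,v,z):
    K=np.array(c['camera_matrix']);T=np.array(c['pose'])
    d=T[:3,:3]@np.linalg.solve(K,[u,v,1]);o=T[:3,3]
    return o+d*(z-o[2])/d[2]
def proj(c,p):
    K=np.array(c['camera_matrix']);T=np.array(c['pose'])
    q=K@(T[:3,:3].T@(np.array(p)-T[:3,3]));return q[:2]/q[2]
E
python3 - <<'E'
from h import *
import pickle
for n in('top','side'):
    c=snap(n,n+'0.png');pickle.dump(c,open(n+'0.pkl','wb'));print(c['camera_matrix'],np.round(c['pose'],3))
print(get_obs())
E
```

```text
pics
[[501.95809551   0.         325.41784344]
 [  0.         501.95809551 189.00860988]
 [  0.           0.           1.        ]] [[-0.026 -0.986  0.166  0.202]
 [-1.     0.028  0.008 -0.019]
 [-0.013 -0.166 -0.986  1.797]
 [ 0.     0.     0.     1.   ]]
[[391.4583531    0.         322.58946068]
 [  0.         391.4583531  197.84173677]
 [  0.           0.           1.        ]] [[-0.686 -0.373  0.624 -0.167]
 [-0.727  0.379 -0.573  0.619]
 [-0.023 -0.847 -0.531  0.691]
 [ 0.     0.     0.     1.   ]]
{'t': 0.1, 'q': array([-1.27907862,  0.47769971,  0.02235812,  1.55635035, -0.01149756,
        1.10929417, -0.08311114]), 'joint_vel': array([ 0.00086343, -0.00058386, -0.00074369, -0.00255667,  0.00055932,
        0.00099544,  0.00016373]), 'joint_torque': array([ 4.12257883e-03, -5.97754633e+01,  1.61326010e+00, -2.81951630e+01,
        1.27932394e-02,  4.99311107e-03,  6.80448039e-06]), 'eef_pos': array([0.26255699, 0.62126707, 0.23043607]), 'tool_rot': array([-9.86365982e-05,  1.98581773e-01,  9.80083986e-01, -8.05572185e-04]), 'contact_force': array([0.39332298, 0.97958115, 0.09951149]), 'torque': array([-0.04679695,  0.00052643,  0.00452566]), 'grasp_force': 0.0, 'gripper_width': 1.0016187109513854}
```

View pics/top0.png

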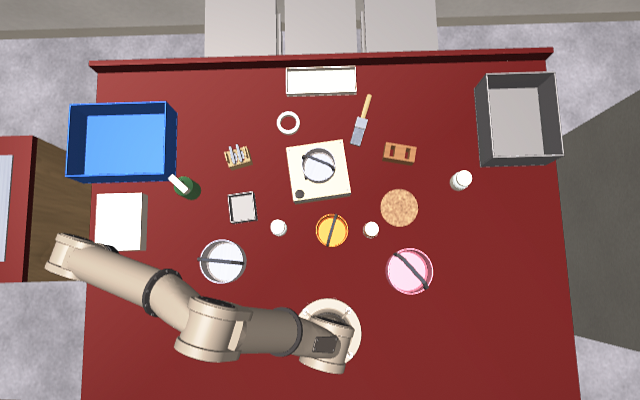

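View pics/side0.png

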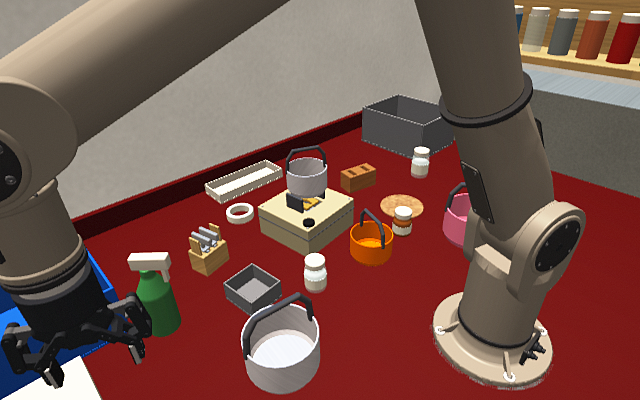

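The pot candidates in the top view are silver at (319,165) on the box, large silver at (222,261), orange at (332,230) and pink at (409,271). The one at (319,165) is meant: it is not orange or pink, and it is the smaller silver one, standing on the box. The rack is at (237,155), the holder at (400,152) and the mat at (399,208). I'll confirm with a crop and measure.

```bash
python3 - <<'E'
from h import *
import pickle
c=pickle.load(open('top0.pkl','rb'));im=c['img']
cv2.imwrite('pics/crop1.png',cv2.resize(im[130:230,216:424],None,fx=3.8,fy=3.8,interpolation=cv2.INTER_CUBIC)[:,:,::-1])
hsv=cv2.cvtColor(im,cv2.COLOR_RGB2HSV)
def comp(mask,x0,y0,x1,y1,z,name):
    m=np.zeros_like(mask);m[y0:y1,x0:x1]=mask[y0:y1,x0:x1]
    cs,_=cv2.findContours(m,0,cv2.CHAIN_APPROX_NONE);k=max(cs,key=cv2.contourArea)
    P=np.array([ray(c,*p[0],z)[:2] for p in k],np.float32)
    r=cv2.minAreaRect(P);print(name,np.round(r[0],4),np.round(r[1],4),round(r[2],2),len(k))
    return k,P
H,S,V=[hsv[:,:,i].astype(int) for i in range(3)]
for n,b in dict(box=(280,135,356,206),rack=(220,140,255,172),hold=(380,138,420,166),mat=(376,185,422,230)).items():
    print(n,[ (tuple(hsv[y,x])) for x,y in [((b[0]+b[2])//2+dx,(b[1]+b[3])//2+dy) for dx in(-12,-6,0,6,12) for dy in (-6,0,6)]])
notred=((~(((H<5)|(H>172))&(S>150)))*255).astype(np.uint8)
comp(notred,280,135,356,206,.09,'box')
comp(notred,222,140,255,172,.06,'rack')
comp(((V>100)&(H>5)&(H<18)&(S>80)).astype(np.uint8)*255,380,138,420,166,.06,'holder')
k,P=comp(notred,376,185,422,230,.006,'mat');print(cv2.minEnclosingCircle(P))
# hoop bar: dark pixels within pot
d=((V<85)).astype(np.uint8)*255
k,P=comp(d,299,146,338,182,.09+.049+.122-.004+.0,'bar')
E
```

```text
box [(np.uint8(110), np.uint8(6), np.uint8(255)), (np.uint8(115), np.uint8(6), np.uint8(253)), (np.uint8(138), np.uint8(9), np.uint8(143)), (np.uint8(114), np.uint8(5), np.uint8(253)), (np.uint8(116), np.uint8(7), np.uint8(252)), (np.uint8(114), np.uint8(5), np.uint8(254)), (np.uint8(114), np.uint8(5), np.uint8(254)), (np.uint8(115), np.uint8(6), np.uint8(253)), (np.uint8(120), np.uint8(4), np.uint8(253)), (np.uint8(117), np.uint8(19), np.uint8(236)), (np.uint8(115), np.uint8(6), np.uint8(253)), (np.uint8(115), np.uint8(6), np.uint8(254)), (np.uint8(120), np.uint8(20), np.uint8(156)), (np.uint8(110), np.uint8(3), np.uint8(255)), (np.uint8(129), np.uint8(16), np.uint8(159))]
rack [(np.uint8(0), np.uint8(160), np.uint8(148)), (np.uint8(21), np.uint8(66), np.uint8(247)), (np.uint8(0), np.uint8(157), np.uint8(149)), (np.uint8(112), np.uint8(28), np.uint8(231)), (np.uint8(109), np.uint8(17), np.uint8(235)), (np.uint8(20), np.uint8(82), np.uint8(239)), (np.uint8(112), np.uint8(16), np.uint8(239)), (np.uint8(17), np.uint8(89), np.uint8(154)), (np.uint8(17), np.uint8(104), np.uint8(218)), (n
[... 1257 characters left out ...]
), np.uint8(106), np.uint8(216)), (np.uint8(14), np.uint8(101), np.uint8(227)), (np.uint8(14), np.uint8(102), np.uint8(227)), (np.uint8(15), np.uint8(99), np.uint8(234)), (np.uint8(14), np.uint8(102), np.uint8(229)), (np.uint8(13), np.uint8(108), np.uint8(206)), (np.uint8(15), np.uint8(97), np.uint8(239)), (np.uint8(13), np.uint8(106), np.uint8(218)), (np.uint8(13), np.uint8(104), np.uint8(220))]
box [0.5526 0.0199] [0.2085 0.205 ] 6.88 224
rack [0.6212 0.3055] [0.0914 0.0919] 14.81 94
holder [ 0.6164 -0.2695] [0.1146 0.0694] 79.52 96
mat [ 0.4289 -0.2652] [0.1334 0.1339] 88.37 107
((0.4296085238456726, -0.2665702998638153), 0.06979105621576309)
bar [ 0.5307 -0.028 ] [0.0248 0.0063] 34.66 14
```

View pics/crop1.png

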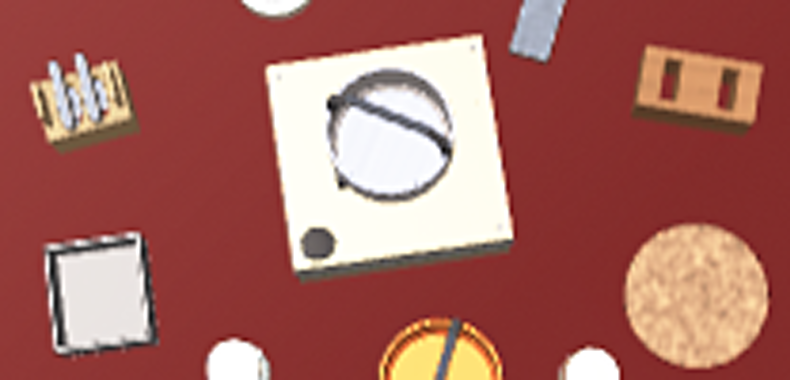

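The crop confirms the silver pot on the box, with its hoop bar running from about (335,100) to (447,150) in the crop. Next I work out positions and the approach.

```bash
cat >> h.py <<'E'
from scipy.spatial.transform import Rotation as Ro
def plan(p,ang,base=None):
    """shift (mm) and turn (deg) in tool axes to TCP p, tool down, tool y at world angle ang (deg, mod 180, nearest)"""
    o=get_obs();w=o['tool_rot'];R=Ro.from_quat([w[1],w[2],w[3],w[0]])
    y=R.as_matrix()[:,1];cur=np.degrees(np.arctan2(y[1],y[0]))
    a=np.radians(cur+((ang-cur+90)%180-90));Y=np.array([np.cos(a),np.sin(a),0]);Z=np.array([0,0,-1.])
    D=Ro.from_matrix(np.c_[np.cross(Y,Z),Y,Z])
    print('at',np.round(o['eef_pos'],4),'ang',round(cur,2),'t',round(o['t'],2),'q7',round(o['q'][6],2),'-> shift mm',np.round(R.inv().apply(np.array(p)-o['eef_pos'])*1e3,1),'turn',np.round(np.degrees((R.inv()*D).as_rotvec()),2))
E
python3 - <<'E'
from h import *
import pickle
c=pickle.load(open('top0.pkl','rb'))
f=lambda u,v,z:ray(c,216+u/3.8-.37,130+v/3.8-.37,z)
box=[f(*p,.09) for p in [(267,66),(481,36),(513,240),(295,268)]]
print(np.round(box,3)); b=np.mean(box,0);print('box',b)
for i in range(4):
    d=box[(i+1)%4]-box[i];print(np.linalg.norm(d),np.degrees(np.arctan2(d[1],d[0])))
print('rim',f(391,134,.205),'bar mid',f(391,125,.257))
a,e=f(335,102,.205),f(447,150,.205);print(a,e,(a+e)/2,np.linalg.norm(a-e),np.degrees(np.arctan2(*(a-e)[[1,0]])))
h=[f(*p,.06) for p in [(645,46),(763,65),(752,123),(636,110)]];print('hold',np.round(h,3),np.mean(h,0))
for s in [(672,80),(730,90)]:print(f(*s,.06))
print('keys',f(57,62,.1),f(69,122,.1),f(85,58,.1),f(98,118,.1))
print('spray',ray(c,185,187,.1))
plan([.5,.2,.38],67)
# side check
s=pickle.load(open('side0.pkl','rb'))
print('bar in side',proj(s,[*((a+e)/2)[:2],.257]), 'rim',proj(s,a),proj(s,e))
E
```

```text
[[ 0.642  0.129  0.09 ]
 [ 0.665 -0.069  0.09 ]
 [ 0.473 -0.092  0.09 ]
 [ 0.453  0.106  0.09 ]]
box [0.55845461 0.018838   0.09      ]
0.19927307107981138 -83.47536038815477
0.1927356087002641 -173.17443365243042
0.1990274148381109 95.78811731273713
0.19017884513354225 6.908577195918771
rim [0.54967266 0.01414232 0.205     ] bar mid [0.54590883 0.01287253 0.257     ]
[0.57907259 0.06142128 0.205     ] [ 0.53435387 -0.03323411  0.205     ] [0.55671323 0.01409358 0.205     ] 0.10468717920880974 64.71221340783508
hold [[ 0.659 -0.223  0.06 ]
 [ 0.637 -0.332  0.06 ]
 [ 0.582 -0.319  0.06 ]
 [ 0.598 -0.212  0.06 ]] [ 0.61889844 -0.27132885  0.06      ]
[ 0.62529672 -0.24650056  0.06      ]
[ 0.61413579 -0.3000327   0.06      ]
keys [0.64906129 0.32124008 0.1       ] [0.5923495  0.30997518 0.1       ] [0.65208097 0.29550026 0.1       ] [0.59531666 0.28345855 0.1       ]
spray [0.50816077 0.47797317 0.1       ]
at [0.2626 0.6213 0.2304] ang 67.09 t 0.1 q7 -0.08 -> shift mm [-382.7 -295.9 -149. ] turn [-0.09  0.01  0.09]
bar in side [304.75902319 147.89645541] rim [286.77612757 168.71346566] [324.08154181 162.41866458]
```

Call:
{"name": "arm_command", "arguments": {
  "commands": [0,0,-0.05,0,0,0,1,0,0,-0.1,0,0,0,1,0,0,-0.14,0,0,0,1]
}}

```text
t: 0.4
eef_pos: [0.2628, 0.6218, 0.3738]
tool_rot: [0.0, 0.199, 0.98, 0.001]
contact_force: [1.4, 0.5, -0.3]
gripper_width: 1.003
grasp_force: 0.0
```

```bash
python3 - <<'E'
from h import *
plan([.553,.014,.33],-25.3+91)
plan([.553,.014,.33],-25.3)
E
```

```text
at [0.2628 0.6218 0.3738] ang 67.09 t 0.4 q7 -0.08 -> shift mm [-503.9 -446.9   43.2] turn [ 0.06 -0.01  1.39]
at [0.2628 0.6218 0.3738] ang 67.09 t 0.4 q7 -0.08 -> shift mm [-503.9 -446.9   43.2] turn [ 6.000e-02  4.000e-02 -8.761e+01]
```

Call:
{"name": "arm_command", "arguments": {
  "commands": [-0.504,-0.447,0,0,0,92.4,1,-0.504,-0.447,0,0,0,92.4,1,-0.504,-0.447,0,0,0,92.4,1,-0.504,-0.447,0,0,0,92.4,1,-0.504,-0.447,0,0,0,92.4,1,-0.504,-0.447,0,0,0,92.4,1,-0.504,-0.447,0,0,0,92.4,1,-0.504,-0.447,0,0,0,92.4,1]
}}

```text
t: 1.2
eef_pos: [0.4354, 0.2587, 0.3711]
tool_rot: [-0.0, 0.719, 0.695, -0.0]
contact_force: [0.6, 0.1, 0.5]
gripper_width: 1.005
grasp_force: 0.0
```

```bash
python3 - <<'E'
from h import *
plan([.553,.014,.33],-25.3)
E
```

```text
at [0.4354 0.2587 0.3711] ang -2.01 t 1.2 q7 -0.66 -> shift mm [-240.4  126.1   41.1] turn [-2.000e-02 -0.000e+00  2.329e+01]
```

Call:
{"name": "arm_command", "arguments": {
  "commands": [-0.24,0.126,0.04,0,0,23.3,1,-0.24,0.126,0.04,0,0,23.3,1,-0.24,0.126,0.04,0,0,23.3,1,-0.24,0.126,0.04,0,0,23.3,1,-0.24,0.126,0.04,0,0,23.3,1,-0.24,0.126,0.04,0,0,23.3,1,-0.24,0.126,0.04,0,0,23.3,1,-0.24,0.126,0.04,0,0,23.3,1]
}}

```text
t: 2.0
eef_pos: [0.5538, 0.0173, 0.3308]
tool_rot: [-0.0, 0.843, 0.537, -0.0]
contact_force: [-0.8, -0.2, 1.1]
gripper_width: 1.002
grasp_force: 0.0
```

```bash
python3 - <<'E'
from h import *
plan([.553,.014,.238],-25.3)
c=snap('side');s=snap('top')
a=cv2.resize(c['img'][90:240,230:400],(800,706)[:2],interpolation=cv2.INTER_CUBIC)[:590]
cv2.imwrite('pics/s1.png',a[:,:,::-1])
E
```

```text
at [0.5538 0.0173 0.3308] ang -25.02 t 2.0 q7 -0.45 -> shift mm [-3.2  0.8 92.8] turn [-0.06  0.03  0.28]
```

View pics/s1.png

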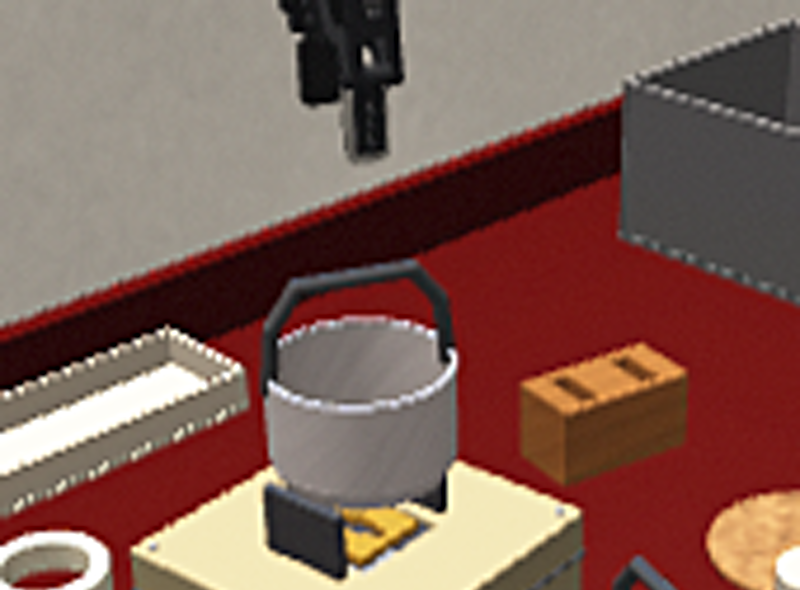

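The side view shows the fingers directly above the hoop bar (bar at about crop (350,280)), lined up across it. The brass lock is under the pot between the dark cheeks. Going down to grip.

Call:
{"name": "arm_command", "arguments": {
  "commands": [-0.003,0.001,0.05,0,0,0.3,1,-0.003,0.001,0.091,0,0,0.3,1,-0.003,0.001,0.091,0,0,0.3,1,-0.003,0.001,0.091,0,0,0.3,0,-0.003,0.001,0.091,0,0,0.3,0,-0.003,0.001,0.091,0,0,0.3,0,-0.003,0.001,0.091,0,0,0.3,0,-0.003,0.001,0.091,0,0,0.3,0],
  "force": 90
}}

```text
t: 2.9
eef_pos: [0.5542, 0.0142, 0.2412]
tool_rot: [0.0, 0.845, 0.535, 0.001]
contact_force: [-0.7, 0.5, -0.4]
gripper_width: 0.147
grasp_force: 0.0
```

Call:
{"name": "arm_command", "arguments": {
  "commands": [0,0,0,0,0,0,0,0,0,0,0,0,0,0,0,0,0,0,0,0,0,0,0,-0.01,0,0,0,0,0,0,-0.02,0,0,0,0,0,0,-0.04,0,0,0,0,0,0,-0.06,0,0,0,0]
}}

```text
t: 3.6
eef_pos: [0.5529, 0.014, 0.3007]
tool_rot: [-0.0, 0.845, 0.535, -0.001]
contact_force: [0.2, -0.6, -4.8]
gripper_width: 0.078
grasp_force: 88.1
```

```bash
python3 - <<'E'
from h import *
o=get_obs();print(o['gripper_width'],o['grasp_force'],o['contact_force'],o['torque'])
plan([.43,-.2666,.30],-25.3)
c=snap('side')
a=cv2.resize(c['img'][40:240,230:400],None,fx=3,fy=3,interpolation=cv2.INTER_CUBIC)
cv2.imwrite('pics/s2.png',a[:,:,::-1])
import pickle
c=snap('top');pickle.dump(c,open('top1.pkl','wb'))
E
```

```text
0.07758666159460997 88.08690547943115 [ 0.21901991 -0.64591765 -4.81611227] [ 0.05377561 -0.03790551  0.02479665]
at [0.5529 0.014  0.3007] ang -25.28 t 3.6 q7 -0.43 -> shift mm [-306.2    8.7    1. ] turn [-0.09  0.08  0.02]
```

View pics/s2.png

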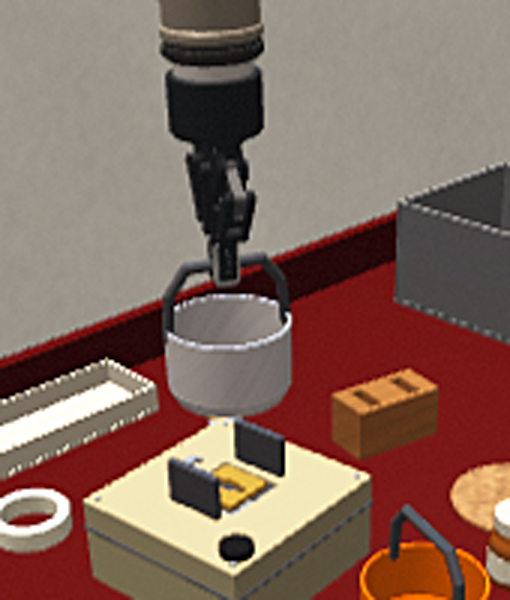

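Pot is lifted cleanly, hanging level and centred under the fingers (tip at crop (227,275), rim centre about (229,320)). Carrying it to the mat.

Call:
{"name": "arm_command", "arguments": {
  "commands": [-0.015,0,0,0,0,0,0,-0.05,0.002,0,0,0,0,0,-0.095,0.003,0,0,0,0,0,-0.14,0.004,0,0,0,0,0,-0.185,0.006,0,0,0,0,0,-0.23,0.007,0,0,0,0,0,-0.265,0.008,0,0,0,0,0,-0.29,0.009,0,0,0,0,0]
}}

```text
t: 4.5
eef_pos: [0.4342, -0.2551, 0.299]
tool_rot: [-0.001, 0.846, 0.534, -0.001]
contact_force: [0.5, 0.2, -5.8]
gripper_width: 0.083
grasp_force: 88.2
```

Call:
{"name": "arm_command", "arguments": {
  "commands": [-0.012,0,0.02,0,0,0,0,-0.016,0,0.05,0,0,0,0,-0.016,0,0.09,0,0,0,0,-0.016,0,0.13,0,0,0,0,-0.016,0,0.165,0,0,0,0,-0.016,0,0.175,0,0,0,0,-0.016,0,0.175,0,0,0,0]
}}

```text
t: 5.2
eef_pos: [0.4291, -0.2663, 0.1239]
tool_rot: [-0.002, 0.845, 0.535, -0.002]
contact_force: [0.6, -1.1, -5.4]
gripper_width: 0.077
grasp_force: 88.5
```

```bash
python3 - <<'E'
from h import *
import pickle
o=get_obs();print(o['gripper_width'],o['grasp_force'],o['contact_force'],o['torque'])
plan([.43,-.2666,.112],-25.3)
c=snap('top');pickle.dump(c,open('top2.pkl','wb'))
s=snap('side')
a=cv2.resize(c['img'][135:255,250:470],None,fx=2.5,fy=2.5,interpolation=cv2.INTER_CUBIC)
b=cv2.resize(s['img'][110:260,330:550],None,fx=2.5,fy=2.5,interpolation=cv2.INTER_CUBIC)[:300]
cv2.imwrite('pics/m1.png',np.vstack([a,b])[:600,:,::-1])
E
```

```text
0.07722596655955907 88.48960876464844 [ 0.57842221 -1.07881665 -5.3964419 ] [ 0.01967528 -0.00322483 -0.00073098]
at [ 0.4291 -0.2663  0.1239] ang -25.32 t 5.2 q7 0.36 -> shift mm [ 0.2  1.  11.9] turn [-0.26  0.06 -0.02]
```

View pics/m1.png

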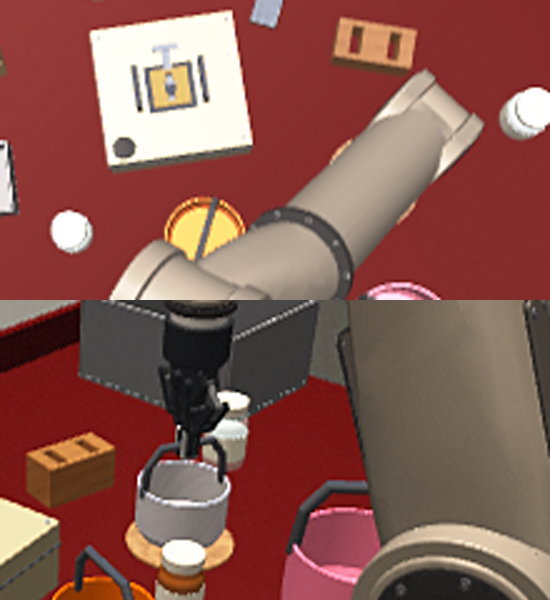

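The view shows the pot just above the mat and centred on it (pot at about (183,505), mat under it at (180,543) in the lower half). In the upper half the lock slot at (170,88) lies along the box's x, with the tongue up (+x). Lowering the last 12 mm.

Call:
{"name": "arm_command", "arguments": {
  "commands": [0,0,0.006,0,0,0,0,0,0,0.012,0,0,0,0,0,0,0.012,0,0,0,0]
}}

```text
t: 5.6
eef_pos: [0.4312, -0.2661, 0.1131]
tool_rot: [-0.0, 0.844, 0.536, 0.0]
contact_force: [-0.6, -0.3, -5.3]
gripper_width: 0.082
grasp_force: 88.5
```

Call:
{"name": "arm_command", "arguments": {
  "commands": [0,0,0.001,0,0,0,0,0,0,0.002,0,0,0,0,0,0,0.003,0,0,0,0]
}}

```text
t: 5.9
eef_pos: [0.4319, -0.2668, 0.1121]
tool_rot: [-0.0, 0.845, 0.535, 0.001]
contact_force: [-7.6, 7.1, 30.0]
gripper_width: 0.079
grasp_force: 92.2
```

Call:
{"name": "arm_command", "arguments": {
  "commands": [0,0,-0.002,0,0,0,0,0,0,-0.002,0,0,0,0.2,0,0,-0.002,0,0,0,0.5,0,0,-0.002,0,0,0,0.5,0,0,-0.02,0,0,0,0.5,0,0,-0.06,0,0,0,0.5,0,0,-0.11,0,0,0,0.8,0,0,-0.16,0,0,0,1]
}}

```text
t: 6.7
eef_pos: [0.4307, -0.2665, 0.2717]
tool_rot: [-0.0, 0.845, 0.535, -0.001]
contact_force: [1.0, 0.6, 0.2]
gripper_width: 0.818
grasp_force: 0.0
```

```bash
python3 - <<'E'
from h import *
import pickle
plan([.6215,.3025,.26],11.5)
s=snap('side')
cv2.imwrite('pics/m2.png',cv2.resize(s['img'][110:260,330:550],None,fx=2,fy=2)[:,:,::-1])
# refine lock, rack, holder from top2 (lock) / top0
c=pickle.load(open('top2.pkl','rb'));im=c['img'];hsv=cv2.cvtColor(im,cv2.COLOR_RGB2HSV)
H,S,V=[hsv[:,:,i].astype(int) for i in range(3)]
def rect(m,x0,y0,x1,y1,z,n):
    M=np.zeros_like(m,np.uint8);M[y0:y1,x0:x1]=m[y0:y1,x0:x1]
    k=max(cv2.findContours(M,0,cv2.CHAIN_APPROX_NONE)[0],key=cv2.contourArea)
    r=cv2.minAreaRect(np.array([ray(c,*p[0],z)[:2] for p in k],np.float32));print(n,np.round(r[0],4),np.round(r[1],4),round(r[2],1))
rect((H>12)&(H<28)&(S>90)&(V>90),285,140,350,205,.094,'brass')
print('lock est',[np.round(ray(c,u,v,.094),4) for u,v in [(250+170/2.5-.3,135+88/2.5-.3)]])
rect((V>180)&(H>8)&(S>90),380,138,420,166,.06,'holdertop')
rect((V<160)&(H<25)&(S>110),388,142,397,164,.06,'slotL')
rect((V<160)&(H<25)&(S>110),404,142,414,162,.06,'slotR')
c=pickle.load(open('top0.pkl','rb'));im=c['img'];hsv=cv2.cvtColor(im,cv2.COLOR_RGB2HSV);H,S,V=[hsv[:,:,i].astype(int) for i in range(3)]
rect((S<50)&(V>150),220,138,236,172,.102,'keyL');rect((S<50)&(V>150),236,138,246,172,.102,'keyR')
E
```

```text
at [ 0.4307 -0.2665  0.2717] ang -25.3 t 6.7 q7 0.17 -> shift mm [596.  -70.7  11.3] turn [-8.00e-02  2.00e-02 -3.68e+01]
brass [0.5588 0.0198] [0.053  0.0515] 6.7
lock est [array([0.5563, 0.0197, 0.094 ])]
holdertop [ 0.6209 -0.2721] [0.1096 0.0559] 78.5
slotL [ 0.5895 -0.2431] [0.0283 0.0182] 87.3
slotR [ 0.6156 -0.2981] [0.0151 0.0379] 77.7
keyL [0.6186 0.314 ] [0.0632 0.0182] 9.5
keyR [0.6244 0.2881] [0.0613 0.0278] 0.2
```

View pics/m2.png

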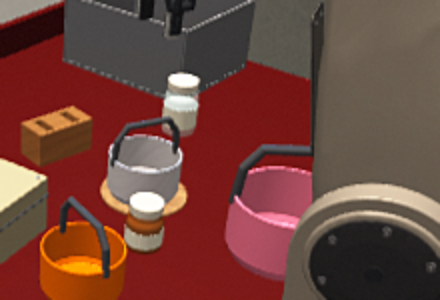

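The pot stands upright on the mat (at about (145,165), cork visible all round). Going above the key nearer the box, at about (0.624, 0.290).

Call:
{"name": "arm_command", "arguments": {
  "commands": [0.583,-0.074,0.011,0,0,-36.8,1,0.583,-0.074,0.011,0,0,-36.8,1,0.583,-0.074,0.011,0,0,-36.8,1,0.583,-0.074,0.011,0,0,-36.8,1,0.583,-0.074,0.011,0,0,-36.8,1,0.583,-0.074,0.011,0,0,-36.8,1,0.583,-0.074,0.011,0,0,-36.8,1,0.583,-0.074,0.011,0,0,-36.8,1]
}}

```text
t: 7.55
eef_pos: [0.5554, 0.1158, 0.2628]
tool_rot: [0.0, 0.632, 0.775, 0.0]
contact_force: [0.9, 0.2, 0.3]
gripper_width: 0.996
grasp_force: 0.0
```

```bash
python3 - <<'E'
from h import *
plan([.624,.290,.15],11.2)
E
```

```text
at [0.5554 0.1158 0.2628] ang 11.53 t 7.55 q7 0.04 -> shift mm [156.9 101.9 112.9] turn [ 0.03 -0.02  0.33]
```

Call:
{"name": "arm_command", "arguments": {
  "commands": [0.04,0.026,0.02,0,0,0.3,1,0.08,0.052,0.04,0,0,0.3,1,0.12,0.078,0.06,0,0,0.3,1,0.157,0.102,0.08,0,0,0.3,1,0.157,0.102,0.11,0,0,0.3,1,0.157,0.102,0.113,0,0,0.3,1,0.157,0.102,0.113,0,0,0.3,1]
}}

```text
t: 8.25
eef_pos: [0.6232, 0.2865, 0.1491]
tool_rot: [-0.0, 0.635, 0.773, -0.001]
contact_force: [-0.2, -0.1, 0.7]
gripper_width: 1.0
grasp_force: 0.0
```

```bash
python3 - <<'E'
from h import *
plan([.624,.290,.066],11.2)
s=snap('side');c=snap('top')
a=cv2.resize(s['img'][180:290,160:270],None,fx=5,fy=5,interpolation=cv2.INTER_CUBIC)
cv2.imwrite('pics/k1.png',a[:,:,::-1])
E
```

```text
at [0.6232 0.2865 0.1491] ang 11.16 t 8.25 q7 -0.11 -> shift mm [ 3.5  1.7 83.1] turn [-0.12  0.1  -0.04]
```

View pics/k1.png

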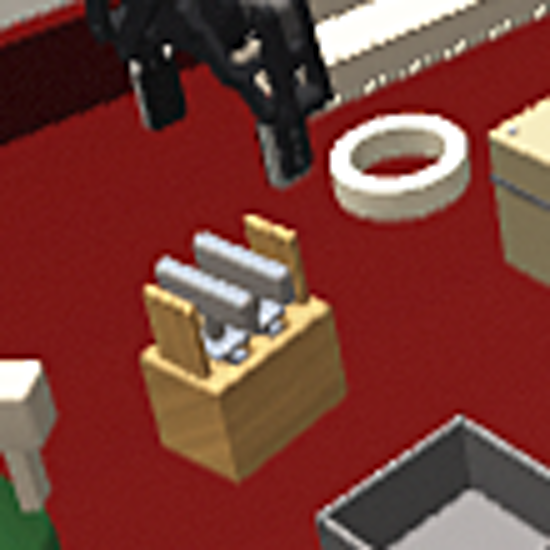

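The fingers are open over the second key from the left (bar centre at about crop (243,262)). I'll check its position from the side view.

```bash
python3 - <<'E'
from h import *
import pickle
s=pickle.load(open('side0.pkl','rb'))
f=lambda u,v,z:np.round(ray(s,160+u/5-.4,180+v/5-.4,z),4)
print('R',f(201,234,.102),f(287,272,.102),'L',f(163,260,.102),f(247,298,.102))
E
```

```text
R [0.6503 0.3    0.102 ] [0.5902 0.2852 0.102 ] L [0.6438 0.3247 0.102 ] [0.5856 0.3101 0.102 ]
```

Call:
{"name": "arm_command", "arguments": {
  "commands": [0.004,0,0.02,0,0,-0.8,1,0.004,0,0.05,0,0,-0.8,1,0.004,0,0.082,0,0,-0.8,1,0.004,0,0.082,0,0,-0.8,1],
  "force": 60
}}

```text
t: 8.75
eef_pos: [0.6209, 0.2901, 0.0658]
tool_rot: [-0.001, 0.63, 0.777, -0.002]
contact_force: [-1.1, 0.1, 0.7]
gripper_width: 0.999
grasp_force: 0.0
```

Call:
{"name": "arm_command", "arguments": {
  "commands": [0,0,0,0,0,0,0.7,0,0,0,0,0,0,0.6,0,0,0,0,0,0,0.5,0,0,0,0,0,0,0.5,0,0,0,0,0,0,0.5]
}}

```text
t: 9.25
eef_pos: [0.6249, 0.2922, 0.0712]
tool_rot: [0.001, 0.629, 0.777, 0.002]
contact_force: [-1.4, -1.5, 7.2]
gripper_width: 0.737
grasp_force: 66.0
```

Call:
{"name": "arm_command", "arguments": {
  "commands": [0,0,-0.01,0,0,0,0.5,0,0,-0.025,0,0,0,0.5,0,0,-0.05,0,0,0,0.5,0,0,-0.08,0,0,0,0.5,0,0,-0.12,0,0,0,0.5,0,0,-0.13,0,0,0,0.5,0,0,-0.13,0,0,0,0.5,0,0,-0.13,0,0,0,0.5],
  "force": 80
}}

```text
t: 10.05
eef_pos: [0.6221, 0.292, 0.1974]
tool_rot: [-0.0, 0.629, 0.777, -0.0]
contact_force: [0.0, -0.3, -1.9]
gripper_width: 0.728
grasp_force: 87.2
```

```bash
python3 - <<'E'
from h import *
plan([.5585,.0193,.2],6.8)
s=snap('side');import pickle;pickle.dump(s,open('side3.pkl','wb'))
u,v=proj(s,[.621,.29,.19]).astype(int);print(u,v)
a=cv2.resize(s['img'][max(v-50,0):v+60,u-55:u+55],None,fx=5,fy=5,interpolation=cv2.INTER_CUBIC)
cv2.imwrite('pics/k2.png',a[:,:,::-1])
E
```

```text
at [0.6221 0.292  0.1974] ang 12.05 t 10.05 q7 -0.12 -> shift mm [-253.4 -119.1   -2.5] turn [-0.06 -0.    5.25]
202 200
```

View pics/k2.png

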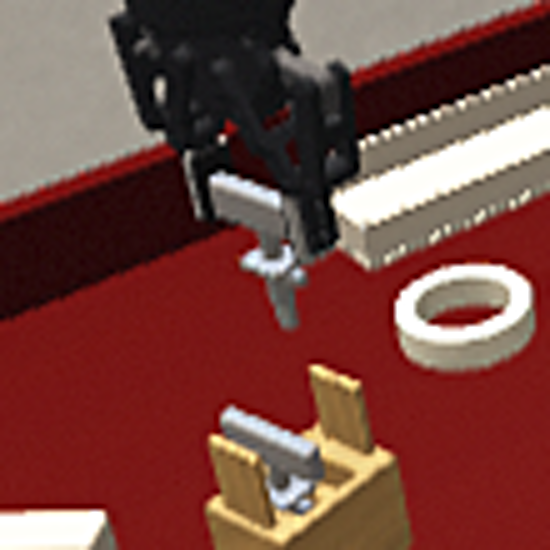

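The key hangs upright in the fingers (collar at crop (270,258), tip at (287,325)). Carrying it over the lock.

Call:
{"name": "arm_command", "arguments": {
  "commands": [-0.03,-0.014,-0.003,0,0,5.3,0.5,-0.075,-0.035,-0.003,0,0,5.3,0.5,-0.12,-0.056,-0.003,0,0,5.3,0.5,-0.165,-0.077,-0.003,0,0,5.3,0.5,-0.205,-0.096,-0.003,0,0,5.3,0.5,-0.24,-0.112,-0.003,0,0,5.3,0.5,-0.253,-0.119,-0.003,0,0,5.3,0.5,-0.253,-0.119,-0.003,0,0,5.3,0.5]
}}

```text
t: 10.9
eef_pos: [0.5578, 0.017, 0.1998]
tool_rot: [-0.001, 0.666, 0.746, -0.001]
contact_force: [-0.1, -0.4, 0.4]
gripper_width: 0.73
grasp_force: 87.3
```

Call:
{"name": "arm_command", "arguments": {
  "commands": [0,0,0,0,0,0,0.5,0,0,0,0,0,0,0.5]
}}

```text
t: 11.1
eef_pos: [0.5594, 0.0221, 0.2002]
tool_rot: [-0.0, 0.663, 0.748, -0.0]
contact_force: [1.0, 0.1, -1.2]
gripper_width: 0.727
grasp_force: 87.3
```

```bash
python3 - <<'E'
from h import *
import pickle
o=get_obs();print(o['eef_pos'],o['contact_force'],o['torque'])
plan([.5588,.0195,.145],6.8)
for i in range(3): c=read_camera('side');o=get_obs();print(o['eef_pos'],o['tool_rot'])
pickle.dump(c,open('side4.pkl','wb'))
# stem tip: bright, low-sat pixels near expected
for z in (.14,.155,.16,.189,.20):print(z,proj(c,[.5588,.0195,z]))
E
```

```text
[0.55938684 0.02208056 0.2002254 ] [ 1.02594097  0.09320572 -1.22596437] [0.04299759 0.00904636 0.00818363]
at [0.5594 0.0221 0.2002] ang 6.92 t 11.1 q7 0.17 -> shift mm [-2.5 -0.9 55.2] turn [-0.04 -0.03  0.12]
[0.55942653 0.02193988 0.20034765] [-3.05764053e-04  6.63141207e-01  7.48494250e-01 -5.78147935e-05]
[0.55940958 0.02168089 0.20040921] [-2.30101203e-04  6.63220609e-01  7.48423917e-01 -1.04778151e-04]
[0.55935249 0.02134243 0.20050078] [-1.74763340e-04  6.63415499e-01  7.48251187e-01 -8.13527270e-05]
0.14 [304.77071599 186.74637653]
0.155 [304.51653173 182.06347553]
0.16 [304.43096906 180.48713261]
0.189 [303.92627496 171.18902542]
0.2 [303.7309921  167.59127978]
```

```bash
python3 - <<'E'
from h import *
import pickle
c=pickle.load(open('side4.pkl','rb'));b=pickle.load(open('side3.pkl','rb'))
d=np.abs(c['img'].astype(int)-b['img']).sum(2)
hsv=cv2.cvtColor(c['img'],cv2.COLOR_RGB2HSV)
for v in range(160,190):
    m=np.where(d[v,285:330]>60)[0]+285
    z=None
    print(v,(m.min(),m.max(),len(m)) if len(m) else None, ''.join('%4d'%x for x in c['img'][v,296:318].mean(1)))
E
```

```text
160 (np.int64(289), np.int64(316), 28)  105 102 102  96  99 115 136 159 174 216 239 233  89 118  98  37  26  15  35  25  23  55
161 (np.int64(289), np.int64(316), 28)  105 104 106 105 102 100  95  96 109 136 162 189  82 119 102  40  20  19  32  30  22  57
162 (np.int64(290), np.int64(316), 27)  106 103 105 105 102 104 105 105 100  96  99 119  62 117 102  40  21  20  24  23  21  55
163 (np.int64(290), np.int64(316), 27)  105 110 106 102 102 103 102 103 104 103 104 107  48 120 102  40  22  19  28  23  25  57
164 (np.int64(292), np.int64(316), 22)   75  75  86 101 109 102 100 101 101 100 102 106  71 123 103  40  20  13  20  19  20  58
165 (np.int64(299), np.int64(316), 18)   49  48  61  74  71 101  97 105 101 100 101 102  58 123 105  38  16  15  18  16  11  56
166 (np.int64(301), np.int64(316), 16)   51  53  50  46  40 106  90  83  87 100 106 103  47 122 108  53  36  26  35  33  21  57
167 (np.int64(301), np.int64(316), 16)   44  49  51  50  39 106  91  76  71  70  73  84  45 123 112  57  33  23  30  21  16  55
168 (np.int64(300), np.int64(315), 13)   70  41  44  36 113 106  87  76  59 
[... 1878 characters left out ...]
212 218 232 228 232 152 111  59 169 234 236  61  36  44  43  42  51  63  70  99 110
184 (np.int64(304), np.int64(304), 1)  220 235 229 223 223 226 217 216 166 223 231 240  69  36  44  47  46  45  40  43  62  66
185 None  232 225 224 222 222 223 224 228 219 226 229 240  65  37  45  49  48  47  48  47  44  41
186 None  225 222 221 221 222 221 222 222 223 223 226 239  66  35  46  49  47  48  48  48  48  43
187 None  222 222 221 222 222 222 221 221 222 222 226 239  66  36  45  45  45  46  47  45  47  47
188 None  222 222 221 222 221 222 220 222 222 222 226 239  65  34  44  45  47  47  46  47  46  45
189 None  221 221 221 222 221 221 221 221 222 222 226 239  94  35  44  45  46  45  47  48  47  47
```

```bash
python3 - <<'E'
from h import *
import pickle
b=pickle.load(open('side3.pkl','rb'));im=b['img']
u0,v0=proj(b,[.5588,.0195,.094]);print(u0,v0)
for v in range(int(v0)-12,int(v0)+12,2):print(v,' '.join('%02x%02x%02x'%tuple(p) for p in im[v,290:324:1]))
E
```

```text
305.5275329864273 200.68940778882563
188 ead4a0 fbf6c7 f9f1c4 f7eec1 f6edbf f6ecbf f6ecc0 f6edc0 f6ecbe f6edc0 f6ecbf f6ecbf f6ecbf f6ecbf f6ecbf f6ecbe fbf1c2 ffffd2 504439 232228 2d2c2e 312f32 312e30 332f31 322e30 332f31 353132 323030 312f30 322f2f 322f2f 312e2f 363333 202021
190 f7eec1 f7eec0 f7edbe f8eebd f8eebc f8edbc f8eebf f7edbf f6ecbf f6ecc0 f6ecbe f6ecc0 f6ecbd f6ebbe f6ecbe f7edc0 faf0c2 ffffd2 7f7158 282629 2e2a2e 322e2f 332f30 333032 2f2d2e 322d30 302e2e 302e30 313031 312f2f 2f2d2e 322f31 323130 1e1f22
192 fff9c3 f8f0d0 eae4dd dcdde4 d5dced c0b9ae d7d0c2 e7d7b4 f9efbf f7edc0 f6ecbf f6edc0 f7edbf f7edc0 f8eec0 f8efc3 faf1c4 fffdce a08c6d 1e1a1f 1e1f24 2a292b 302c2f 2f2d2f 333030 322f30 312e2f 322e30 2f2c2e 312d30 31302d 312f31 322d30 222223
194 666774 757887 9ea7b9 878c98 99958d fde4a7 d1bb8c f4e3ac fbf1c1 f8eec0 f7edc0 f9f0c3 fdf7cc e2cd9f ab9b78 a9946a c5b38e f0e6b7 fffcd2 fff9c4 ffefb7 c6b085 4b433a 15161f 161620 232327 29282b 2f2c2f 2f2f2f 312f2f 302e2e 322f2f 323132 221f22
196 333130 404041 43444a 5c6069 6d7283 7c859b aaa8a9 bab1a1 e7d3b2 fffbd3 e9d29e b09f7b a28858 
[... 1140 characters left out ...]
322f2f 302d2d 312f2f 322e30 312e2f 302e2f 312e2f 343231 2b262a 141723 937139 ffd956 f6d153 f0c84f f3cd52 f9d455 deac3e b3842a 7d530c 817260 626374 42465b 969088 fcedba fff7c6 faf1c2 f7edc0 f7edbf f7edc1 f6ecc0 f6ecc0
208 ffebb1 928163 1d1a20 16141d 212125 28262b 2c2c2d 302f30 312e2e 2f2c2c 323031 2d2b2d 1d1e24 37291f 9a651a b48027 d7a238 b6882d 825713 533a18 979aab bcc7db e8e8e7 fbf2cc fef4c3 fbf1c2 f8eec0 f6ecbf f6ecc0 f6ecbf f6ecbf f6ecc0 f6ecbf f6ecbe
210 f8efc1 fcf3c6 fff8c9 fff5c2 feebb1 ceb78b 544c42 1c1a21 211e25 2a282a 2d2b2c 2e2d2f 1a1a1e 453c35 e7e1cf 8f91a2 5f4c40 74768b aeb9d3 dcd8d2 fbf1cb fbf1c0 f8eebd f7edbf f6ecbf f6ecbe f6ecbf f6ecbe f6ecbd f6ecbf f6ecc0 f6ecbe f6ecbe f6ecbd
```

```bash
python3 - <<'E'
from h import *
import pickle
b=pickle.load(open('side3.pkl','rb'))
a=np.radians(6.8);X=np.array([np.cos(a),np.sin(a),0]);Y=np.array([-np.sin(a),np.cos(a),0]);L=np.array([.5588,.0195,.094])
for i in(1,-1):
  for j in(1,-1):print(i,j,proj(b,L+.026*i*X+.026*j*Y))
print('slot ends',proj(b,L+.0198*X),proj(b,L-.0198*X))
print('cheek tops -y ends',[proj(b,L*[1,1,0]+[0,0,.135]+i*.03*X-.05*Y) for i in(1,-1)],'+y',[proj(b,L*[1,1,0]+[0,0,.135]+i*.03*X+.042*Y) for i in(1,-1)])
k=proj(b,[.5593,.0213,.155]);print('tcp axis at .155',k,'.18',proj(b,[.5593,.0213,.18]))
E
```

```text
1 1 [292.5912181  201.56100202]
1 -1 [304.86108537 193.97952705]
-1 1 [306.23224063 207.78449549]
-1 -1 [318.40915305 199.82149866]
slot ends [300.40169997 198.41668764] [310.75501633 203.00719823]
cheek tops -y ends [array([308.70205274, 178.13466314]), array([324.57015305, 184.45343428])] +y [array([286.60455353, 191.05170086]), array([302.6696154 , 198.13528638])]
tcp axis at .155 [303.90597049 182.23233572] .18 [303.46601228 174.26894851]
```

Call:
{"name": "arm_command", "arguments": {
  "commands": [-0.0015,-0.0004,0.01,0,0,0,0.5,-0.0015,-0.0004,0.03,0,0,0,0.5,-0.0015,-0.0004,0.045,0,0,0,0.5,-0.0015,-0.0004,0.05,0,0,0,0.5,-0.0015,-0.0004,0.05,0,0,0,0.5,-0.0015,-0.0004,0.05,0,0,0,0.5]
}}

```text
t: 11.85
eef_pos: [0.5593, 0.0182, 0.1511]
tool_rot: [0.0, 0.664, 0.747, 0.0]
contact_force: [0.2, -1.4, 0.7]
gripper_width: 0.726
grasp_force: 87.3
```

```bash
python3 - <<'E'
from h import *
o=get_obs();print(o['contact_force'],o['torque']);plan([.559,.0197,.14],6.8)
E
```

```text
[ 0.21612266 -1.40740441  0.67013165] [-0.05808036 -0.06207853 -0.03405171]
at [0.5593 0.0182 0.1511] ang 6.74 t 11.85 q7 0.21 -> shift mm [ 1.5 -0.1 11.1] turn [ 0.03  0.01 -0.06]
```

Call:
{"name": "arm_command", "arguments": {
  "commands": [0.001,0,0.003,0,0,0,0.5,0.001,0,0.006,0,0,0,0.5,0.001,0,0.009,0,0,0,0.5,0.001,0,0.012,0,0,0,0.5,0.001,0,0.014,0,0,0,0.5]
}}

```text
t: 12.35
eef_pos: [0.5587, 0.0192, 0.1365]
tool_rot: [-0.0, 0.664, 0.747, -0.0]
contact_force: [0.4, 0.6, -0.5]
gripper_width: 0.727
grasp_force: 87.3
```

Call:
{"name": "arm_command", "arguments": {
  "commands": [0,0,0.003,0,0,0,0.5,0,0,0.006,0,0,0,0.5,0,0,0.009,0,0,0,0.5,0,0,0.012,0,0,0,0.5]
}}

```text
t: 12.75
eef_pos: [0.5588, 0.0192, 0.1245]
tool_rot: [-0.0, 0.664, 0.747, -0.0]
contact_force: [-0.6, 0.2, -1.6]
gripper_width: 0.73
grasp_force: 87.3
```

In the slot, with no side force. Going on in small steps.

Call:
{"name": "arm_command", "arguments": {
  "commands": [0,0,0.003,0,0,0,0.5,0,0,0.006,0,0,0,0.5,0,0,0.009,0,0,0,0.5,0,0,0.01,0,0,0,0.5]
}}

```text
t: 13.15
eef_pos: [0.5586, 0.0192, 0.1144]
tool_rot: [-0.0, 0.664, 0.747, -0.0]
contact_force: [0.1, -0.0, -1.1]
gripper_width: 0.728
grasp_force: 87.3
```

Call:
{"name": "arm_command", "arguments": {
  "commands": [0,0,0.003,0,0,0,0.5,0,0,0.006,0,0,0,0.5,0,0,0.008,0,0,0,0.5]
}}

```text
t: 13.45
eef_pos: [0.5588, 0.019, 0.1066]
tool_rot: [0.0, 0.664, 0.747, -0.0]
contact_force: [-0.1, -1.3, -0.0]
gripper_width: 0.728
grasp_force: 87.4
```

Call:
{"name": "arm_command", "arguments": {
  "commands": [0,0,0.002,0,0,0,0.5,0,0,0.004,0,0,0,0.5,0,0,0.006,0,0,0,0.5]
}}

```text
t: 13.75
eef_pos: [0.5591, 0.0188, 0.1046]
tool_rot: [-0.001, 0.665, 0.747, 0.001]
contact_force: [-19.8, -0.8, 57.7]
gripper_width: 0.73
grasp_force: 93.1
```

Contact at TCP z = 0.1046. That matches a collar on the nose: the grasp offset was about 11 mm, so home reads about 0.105 and the wrong key would stop near 0.115. I'll relieve the load, release, and regrip across the thin sides.

Call:
{"name": "arm_command", "arguments": {
  "commands": [0,0,-0.003,0,0,0,0.5,0,0,-0.003,0,0,0,0.5,0,0,-0.003,0,0,0,0.8,0,0,-0.003,0,0,0,1,0,0,-0.003,0,0,0,1,0,0,-0.003,0,0,0,1]
}}

```text
t: 14.35
eef_pos: [0.5587, 0.0193, 0.1035]
tool_rot: [-0.0, 0.664, 0.747, -0.0]
contact_force: [0.8, -0.1, -0.0]
gripper_width: 1.004
grasp_force: 0.0
```

Call:
{"name": "arm_command", "arguments": {
  "commands": [0,0,-0.02,0,0,0,1,0,0,-0.05,0,0,0,1,0,0,-0.06,0,0,8,1,0,0,-0.06,0,0,16,0.8,0,0,-0.06,0,0,24,0.6,0,0,-0.06,0,0,32,0.45,0,0,-0.06,0,0,40,0.45,0,0,-0.06,0,0,48,0.45]
}}

```text
t: 15.15
eef_pos: [0.5587, 0.0193, 0.1636]
tool_rot: [-0.0, 0.912, 0.41, -0.0]
contact_force: [0.2, -0.5, -0.2]
gripper_width: 0.45
grasp_force: 0.0
```

```bash
python3 - <<'E'
from h import *
import pickle
plan([.559,.0195,.16],-83.2+.01)
s=snap('side');pickle.dump(s,open('side5.pkl','wb'))
L=np.array([.5588,.0195,0]);a=np.radians(6.8);X=np.array([np.cos(a),np.sin(a),0])
for z in(.136,.146):print('bar top ends if',z,proj(s,L+.032*X+[0,0,z]),proj(s,L-.032*X+[0,0,z]))
im=s['img']
for v in range(176,204):print(v,''.join('%4d'%x for x in im[v,292:322].mean(1)))
E
```

```text
at [0.5587 0.0193 0.1636] ang -41.58 t 15.15 q7 -0.53 -> shift mm [0.4 0.1 3.6] turn [-0.000e+00  1.000e-02  4.161e+01]
bar top ends if 0.136 [296.44834946 184.46139141] [313.50355331 191.62175177]
bar top ends if 0.146 [296.24228422 181.39196773] [313.37547491 188.48639234]
176   51  52  51  44  80 157 202 191 108  19  17  33  35  13  51 105  57  51  54  53  54  53  53  55  54  55  53  53  54  55
177   57  54  53  50  43  86 172 196 109  19  16  29  26  11  51  99  44  39  47  52  53  53  56  54  56  54  55  55  56  54
178   55  53  56  52  50  48 102 161 108  34  17  27  26  13  49  92 229 175  73  52  55  54  52  54  54  54  56  52  54  55
179   54  55  53  54  53  48  52 100 101  38  16  21  23  14  54  94 189 164 114  45  47  50  53  55  55  55  56  54  53  53
180   55  54  54  56  55  51  42 129 105  39  19  31  29  13  38  99  90 111 113  95  83  61  48  50  54  53  54  57  55  56
181   56  53  53  52  50  44  36 134  99  48  16  35  23  12  25 100  62  58  67  99 109 100 111  77  45  49  53  55  55  54
182   54  53  54  46  39  33 109 229 106  46   7  14   3   2  16 101  58  
[... 1975 characters left out ...]
175  96  72  56 255 199 118 158 140  97  99 146 171 177 221 239 226 222 167
199   48  47  45  44  41  50  62  76 100 108 131 171  93  65  47 212 219 205 231 177 160 163 171 158 144 147 178 223 239 232
200   48  47  44  46  45  45  39  47  61  57  23 178 112 123 113 204 221 248 146 156 171 172 171 172 170 165 106 139 178 219
201   47  47  47  45  48  46  45  45  41  29  10 192 211 209 204 236 175 156  68 166 174 172 172 176 182 155  71  86  93 126
202   48  46  46  46  46  45  46  47  48  34  14 129 150 203 254 165 108 106 128 132 174 174 182 148 116  82  63  83 103 168
203   47  46  46  47  49  47  46  45  47  34  19 133 137 135 166 101 163 164 119 112 176 182 152  84  49  57  73 142 216 224
```

The bar's top edge in the side view (rows 186.5 to 191.8) matches a key fully home (184.5 to 191.6), not one 10 mm short (181.4 to 188.5). Finishing the tool rotation and descending across the thin sides.

Call:
{"name": "arm_command", "arguments": {
  "commands": [0,0,0,0,0,8.5,0.45,0,0,0,0,0,17,0.45,0,0,0,0,0,25.5,0.45,0,0,0,0,0,34,0.45,0,0,0.005,0,0,41.6,0.45,0,0,0.03,0,0,41.6,0.45,0,0,0.054,0,0,41.6,0.45,0,0,0.056,0,0,41.6,0.45]
}}

```text
t: 16.0
eef_pos: [0.5568, 0.0195, 0.1053]
tool_rot: [0.0, 0.998, 0.064, -0.003]
contact_force: [-1.6, 0.3, -0.2]
gripper_width: 0.449
grasp_force: 0.0
```

Call:
{"name": "arm_command", "arguments": {
  "commands": [0,0,0,0,0,0,0.45,0,0,0,0,0,0,0.2,0,0,0,0,0,0,0,0,0,0,0,0,0,0,0,0,0,0,0,0,0],
  "force": 60
}}

```text
t: 16.5
eef_pos: [0.5596, 0.0191, 0.109]
tool_rot: [-0.0, 0.998, 0.062, 0.001]
contact_force: [-0.6, -0.0, 6.4]
gripper_width: 0.106
grasp_force: 59.9
```

```bash
python3 - <<'E'
from h import *
o=get_obs();print(o['contact_force'],o['torque'],o['q'].round(2));plan([.559,.0195,.108],-83.2+.01)
E
```

```text
[-0.5941677  -0.034656    6.39545572] [ 0.00125982  0.2832803  -0.05502572] [-0.76  0.57  0.82  1.98 -0.57  0.83 -1.06]
at [0.5596 0.0191 0.109 ] ang -82.85 t 16.5 q7 -1.06 -> shift mm [-0.6 -0.4  1. ] turn [-0.02 -0.11  0.34]
```

Call:
{"name": "arm_command", "arguments": {
  "commands": [0,0,0,0,0,-6,0,0,0,0,0,0,-13,0,0,0,0,0,0,-20,0,0,0,0,0,0,-27,0,0,0,0,0,0,-34,0,0,0,0,0,0,-40,0]
}}

```text
t: 17.1
eef_pos: [0.5597, 0.0188, 0.109]
tool_rot: [0.0, 0.916, 0.402, 0.001]
contact_force: [-1.3, -0.9, 5.2]
gripper_width: 0.104
grasp_force: 59.9
```

```bash
python3 - <<'E'
from h import *
o=get_obs();print(o['contact_force'],o['torque'],o['grasp_force'],o['gripper_width']);plan([.559,.0195,.108],13)
E
```

```text
[-1.25667376 -0.88073959  5.24446077] [-0.03940752  0.26951378 -0.15095208] 59.91822203679476 0.10356773900355848
at [0.5597 0.0188 0.109 ] ang -42.63 t 17.1 q7 -0.5 -> shift mm [ 0. -1.  1.] turn [  0.12  -0.06 -55.63]
```

The moment about z of 0.1–0.15 N·m is the latch's friction, so the latch is turning and this is the right key.

Call:
{"name": "arm_command", "arguments": {
  "commands": [0,0,0,0,0,-8,0,0,0,0,0,0,-16,0,0,0,0,0,0,-24,0,0,0,0,0,0,-32,0,0,0,0,0,0,-40,0,0,0,0,0,0,-48,0,0,0,0,0,0,-54,0,0,0,0,0,0,-55,0]
}}

```text
t: 17.9
eef_pos: [0.5581, 0.0194, 0.1089]
tool_rot: [-0.001, 0.627, 0.779, 0.0]
contact_force: [-5.2, 0.6, 10.6]
gripper_width: 0.105
grasp_force: 60.6
```

```bash
python3 - <<'E'
from h import *
o=get_obs();print(o['contact_force'],o['torque'],o['grasp_force'],o['gripper_width']);plan([.559,.0195,.108],13)
E
```

```text
[-5.20494998  0.59465655 10.62242152] [ 0.30127841  1.25091841 -0.06636382] 60.62039107942837 0.10465338821260456
at [0.5581 0.0194 0.1089] ang 12.29 t 17.9 q7 0.29 -> shift mm [-0.1  0.9  0.9] turn [-0.05 -0.09 -0.71]
```

Call:
{"name": "arm_command", "arguments": {
  "commands": [0,0,0,0,0,-2,0,0,0,0,0,0,-2,0,0,0,0,0,0,0,0,0,0,0,0,0,3.5,0,0,0,0,0,0,3.5,0]
}}

```text
t: 18.4
eef_pos: [0.5591, 0.0192, 0.109]
tool_rot: [0.0, 0.653, 0.758, 0.0]
contact_force: [-2.9, 0.1, 7.2]
gripper_width: 0.107
grasp_force: 60.2
```

```bash
python3 - <<'E'
from h import *
o=get_obs();print(o['contact_force'],o['torque'],o['grasp_force'],o['gripper_width']);plan([.559,.0195,.2],8)
E
```

```text
[-2.92111402  0.11380454  7.20739517] [ 0.04910868  0.5620953  -0.08427809] 60.19466175494017 0.10679980606631793
at [0.5591 0.0192 0.109 ] ang 8.54 t 18.4 q7 0.24 -> shift mm [  0.3  -0.  -91. ] turn [ 0.05 -0.02  0.54]
```

Pulling straight up, slowly at first.

Call:
{"name": "arm_command", "arguments": {
  "commands": [0,0,-0.004,0,0,0,0,0,0,-0.01,0,0,0,0,0,0,-0.018,0,0,0,0,0,0,-0.026,0,0,0,0]
}}

```text
t: 18.8
eef_pos: [0.5589, 0.0191, 0.1345]
tool_rot: [0.0, 0.652, 0.758, 0.0]
contact_force: [-0.5, -0.2, -1.1]
gripper_width: 0.104
grasp_force: 58.9
```

```bash
python3 - <<'E'
from h import *
o=get_obs();print(o['contact_force'],o['torque'],o['grasp_force'],o['gripper_width'])
E
```

```text
[-0.53193828 -0.18099833 -1.05901336] [ 0.04155633 -0.005633    0.01749007] 58.90489989076741 0.10408584195206813
```

Call:
{"name": "arm_command", "arguments": {
  "commands": [0,0,-0.02,0,0,0,0,0,0,-0.05,0,0,0,0,0,0,-0.075,0,0,0,0,0,0,-0.075,0,0,-8,0,0,0,-0.075,0,0,-16,0,0,0,-0.075,0,0,-24,0,0,0,-0.075,0,0,-32,0,0,0,-0.075,0,0,-40,0]
}}

```text
t: 19.6
eef_pos: [0.5588, 0.0191, 0.2094]
tool_rot: [0.0, 0.351, 0.937, 0.0]
contact_force: [0.1, 0.1, -0.8]
gripper_width: 0.108
grasp_force: 58.9
```

```bash
python3 - <<'E'
from h import *
plan([.6263,-.2456,.2],78.5)
s=snap('side');c=snap('top')
import pickle;pickle.dump(s,open('side6.pkl','wb'))
E
```

```text
at [0.5588 0.0191 0.2094] ang 48.96 t 19.6 q7 0.82 -> shift mm [-224.7 -155.3    9.5] turn [ 1.000e-02  3.000e-02 -2.954e+01]
```

Call:
{"name": "arm_command", "arguments": {
  "commands": [-0.025,-0.017,0.002,0,0,-5,0,-0.06,-0.041,0.004,0,0,-10,0,-0.095,-0.066,0.006,0,0,-15,0,-0.13,-0.09,0.008,0,0,-20,0,-0.165,-0.114,0.01,0,0,-25,0,-0.2,-0.138,0.01,0,0,-29.5,0,-0.22,-0.152,0.01,0,0,-29.5,0,-0.225,-0.155,0.01,0,0,-29.5,0]
}}

```text
t: 20.5
eef_pos: [0.6246, -0.2507, 0.1991]
tool_rot: [0.0, 0.108, 0.994, -0.001]
contact_force: [0.1, -0.2, -0.9]
gripper_width: 0.107
grasp_force: 58.9
```

Call:
{"name": "arm_command", "arguments": {
  "commands": [0,0,0.03,0,0,0,0,0,0,0.06,0,0,0,0,0,0,0.07,0,0,0,0,0,0,0.07,0,0,0,0]
}}

```text
t: 20.9
eef_pos: [0.6243, -0.2443, 0.1273]
tool_rot: [-0.002, 0.104, 0.995, 0.0]
contact_force: [0.5, 0.1, -0.4]
gripper_width: 0.109
grasp_force: 58.9
```

```bash
python3 - <<'E'
from h import *
import pickle
plan([.6263,-.2456,.1],78.5)
s=snap('side');o=get_obs();print(o['eef_pos'],o['contact_force'],o['grasp_force'])
c=snap('top')
b=np.full((600,800,3),0,np.uint8)
b[:,:400]=cv2.resize(s['img'][120:240,330:410],(400,600),interpolation=cv2.INTER_CUBIC)
b[:500,400:]=cv2.resize(c['img'][132:222,285:357],(400,500),interpolation=cv2.INTER_CUBIC)
cv2.imwrite('pics/h1.png',b[:,:,::-1])
E
```

```text
at [ 0.6243 -0.2443  0.1273] ang 78.11 t 20.9 q7 1.78 -> shift mm [-2.3 -0.8 27.3] turn [ 0.03 -0.2  -0.39]
[ 0.62538581 -0.24505309  0.12901439] [ 0.99852215 -0.70627291 -0.84387185] 58.90203900227789
```

View pics/h1.png

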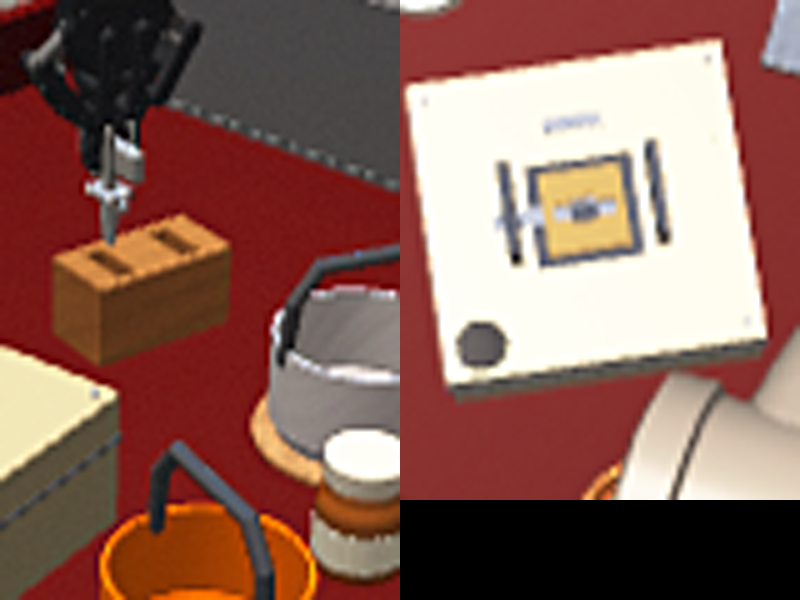

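The right half shows the latch turned a quarter turn: slot across at (582,210), tongue at the left cheek (+y), lock empty. The left half shows the key tip at (110,240) right over the near slot at (112,262). Lowering it.

Call:
{"name": "arm_command", "arguments": {
  "commands": [-0.001,0,0.007,0,0,0,0,-0.001,0,0.014,0,0,0,0,-0.001,0,0.02,0,0,0,0,-0.001,0,0.026,0,0,0,0,-0.001,0,0.03,0,0,0,0]
}}

```text
t: 21.5
eef_pos: [0.6259, -0.2459, 0.098]
tool_rot: [-0.0, 0.103, 0.995, 0.0]
contact_force: [0.1, 0.2, -1.0]
gripper_width: 0.106
grasp_force: 58.9
```

Call:
{"name": "arm_command", "arguments": {
  "commands": [0,0,0.006,0,0,0,0,0,0,0.012,0,0,0,0,0,0,0.018,0,0,0,0,0,0,0.021,0,0,0,0,0,0,0.022,0,0,0,0]
}}

```text
t: 22.0
eef_pos: [0.626, -0.2459, 0.0762]
tool_rot: [-0.0, 0.103, 0.995, 0.0]
contact_force: [-0.5, 0.1, -0.7]
gripper_width: 0.104
grasp_force: 58.9
```

Call:
{"name": "arm_command", "arguments": {
  "commands": [0,0,0.001,0,0,0,0,0,0,0.002,0,0,0,0,0,0,0.0025,0,0,0,0]
}}

```text
t: 22.3
eef_pos: [0.6265, -0.2461, 0.075]
tool_rot: [0.0, 0.103, 0.995, 0.0]
contact_force: [-2.5, 1.1, 6.9]
gripper_width: 0.102
grasp_force: 60.0
```

Seated at TCP z = 0.075, as predicted. Release and retreat.

Call:
{"name": "arm_command", "arguments": {
  "commands": [0,0,-0.0005,0,0,0,0.2,0,0,-0.0005,0,0,0,0.4,0,0,-0.0005,0,0,0,0.45,0,0,-0.0005,0,0,0,0.45,0,0,-0.02,0,0,0,0.45,0,0,-0.06,0,0,0,0.45,0,0,-0.1,0,0,0,0.45,0,0,-0.15,0,0,0,0.45]
}}

```text
t: 23.1
eef_pos: [0.6252, -0.2456, 0.2244]
tool_rot: [-0.002, 0.103, 0.995, 0.0]
contact_force: [0.5, -0.2, -0.1]
gripper_width: 0.448
grasp_force: 0.0
```

```bash
python3 - <<'E'
from h import *
s=snap('side');o=get_obs();print(o['t'],o['eef_pos'],o['gripper_width'])
a=np.radians(-11.5);X=np.array([np.cos(a),np.sin(a),0]);K=np.array([.6263,-.2456,.06])
e=[proj(s,K+[0,0,.042]+i*.032*X) for i in(1,-1)];print('expected bar-top ends',e,'collar',proj(s,K+[0,0,.005]))
hsv=cv2.cvtColor(s['img'],cv2.COLOR_RGB2HSV);m=((hsv[:,:,1]<60)&(hsv[:,:,2]>90)).astype(np.uint8)
M=np.zeros_like(m);M[140:185,335:375]=m[140:185,335:375]
n,_,st,ce=cv2.connectedComponentsWithStats(M);print(st[1:],ce[1:])
E
```

```text
23.15 [ 0.62970006 -0.24774882  0.23507039] 0.451497281403153
expected bar-top ends [array([346.43475301, 157.00998801]), array([357.62846636, 164.16197478])] collar [351.74361867 170.35130386]
[[364 140   3   2   4]
 [369 141   1   2   2]
 [372 143   3   2   4]
 [346 158  12  17 105]] [[365.         140.25      ]
 [369.         141.5       ]
 [373.         143.25      ]
 [351.05714286 165.51428571]]
```

The key blob (cols 346–358, rows 158–174) matches a fully seated key, and the arm is clear of everything. Handing in.

```bash
python3 -c "
from h import *
print(hand_in())"
```

```text
the job is handed in; nothing more can be done
None
```

The job is handed in (no verdict came back): the pot is standing on the cork mat, and the first key tried went fully home and turned the latch a quarter turn counter-clockwise. The lock is empty, that key is fully down in a holder slot, and the other key was never taken from the rack.

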